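# Line up the pouring measures by size for a tasting

### The job

Get the tasting table ready: line up the four steel measures by size along the wooden plank, one standing upright in the middle of each cream coaster, with the smallest next to the red pin and the sizes growing step by step to the largest at the white-pin end. Set each one down without dropping it, and leave the amber jar standing where it is.

Things in the scene. Friction and masses are not known exactly. Their poses are not given: they have to be found in the camera images.
- measure_tiny: The smallest of four plain open-topped straight-sided round stainless steel measures (cups without handle): 36 mm outer diameter, 40 mm tall, wall 3 mm, about 40 g, standing upright and loose on the table. Origin: centre of its underside; its z axis points up.
- measure_small: The second smallest of four plain open-topped straight-sided round stainless steel measures (cups without handle): 44 mm outer diameter, 54 mm tall, wall 3 mm, about 65 g, standing upright and loose on the table. Origin: centre of its underside; its z axis points up.
- measure_medium: The second largest of four plain open-topped straight-sided round stainless steel measures (cups without handle): 52 mm outer diameter, 70 mm tall, wall 3 mm, about 100 g, standing upright and loose on the table. Origin: centre of its underside; its z axis points up.
- measure_large: The largest of four plain open-topped straight-sided round stainless steel measures (cups without handle): 60 mm outer diameter, 88 mm tall, wall 3 mm, about 150 g, standing upright and loose on the table. Origin: centre of its underside; its z axis points up.
- coaster_a: Cream round coaster, 78 mm diameter, 4 mm thick, fixed on the dark wooden plank (15 mm thick, 90 x 540 mm); end of the row on the robot's left. Origin: centre of its underside (15 mm above the table); its top, where a measure stands, is 4 mm higher. Coasters stand in one straight row, 100 mm apart centre to centre.
- coaster_b: Cream round coaster, 78 mm diameter, 4 mm thick, fixed on the dark wooden plank (15 mm thick, 90 x 540 mm); second from the robot's left. Origin: centre of its underside (15 mm above the table); its top, where a measure stands, is 4 mm higher. Coasters stand in one straight row, 100 mm apart centre to centre.
- coaster_c: Cream round coaster, 78 mm diameter, 4 mm thick, fixed on the dark wooden plank (15 mm thick, 90 x 540 mm); third from the robot's left. Origin: centre of its underside (15 mm above the table); its top, where a measure stands, is 4 mm higher. Coasters stand in one straight row, 100 mm apart centre to centre.
- coaster_d: Cream round coaster, 78 mm diameter, 4 mm thick, fixed on the dark wooden plank (15 mm thick, 90 x 540 mm); end of the row on the robot's right. Origin: centre of its underside (15 mm above the table); its top, where a measure stands, is 4 mm higher. Coasters stand in one straight row, 100 mm apart centre to centre.
- red_pin: Bright red turned pin with a knob head, 50 mm tall, 28 mm wide, fixed upright on the plank 85 mm beyond one end coaster's centre, in line with the row: it marks the end where the smallest belongs. A white pin of the same shape stands beyond the other end. Origin: centre of its underside. Which end is red changes.
- amber_jar: Bystander: amber glass jar with black lid and paper label, 50 mm diameter, 70 mm tall, about 220 g, standing loose among the measures about 120 mm from the next. Two low stoppers (36 mm tall) stand on the robot's side of the measures, between their places. Origin: centre of its underside.

How it is judged:
By the outcome, as a careful person would: the job done as asked, in the order asked, and still so for the second after the job is handed in, with the robot touching nothing.
It also fails if it takes over 93 s, if anything falls off the work surface, if the arm or the gripper's body presses on something with over 40 N, if the wrist force passes 120 N, or if a joint passes its speed limit or range.

### The arm

A 7-joint arm with a two-finger parallel gripper is mounted at the origin on the work surface. World frame = base frame: x ahead of the robot, y to its left, z up, the work surface at z = 0. Lengths are in mm, angles in rad, forces in N, time in s.
With the tool pointing down it reaches from about 400 to 875 mm from the base axis. Payload 4.4 kg.
Tool frame: the origin (TCP) lies at the very end of the fingers, on their centre line; the grasp point (between the pads) lies 19 mm behind it; y points along the fingers, x is the direction in which the jaws open and shut, and the axes are right-handed (so a half turn about y gives the same grasp; the last joint's range is limited). The gripper opens to 85 mm and grips with 20 to 120 N. Pads are 22 mm wide; open, the fingers measure 114 mm over their backs; the gripper's body (76 mm by 85 mm) begins 54 mm behind the grasp point. The pads swing forward as they close: fully open they stand 13 mm farther back than shut.
Start: joints at [1.036, 0.628, 0.038, 1.517, -0.027, 0.996, -0.02], TCP at [293.709, -579.873, 231.313] pointing down, gripper open.
Joint ranges: [-3.06, 3.06], [-0.37, 2.12], [-1.25, 1.32], [0.18, 2.47], [-1.1, 4.24], [0.23, 1.98], [-2.94, 2.94]. Speed limits (rad/s): [2.57, 2.57, 3.14, 3.14, 3.14, 3.14, 3.14].

### API

Orientations are given as [roll, pitch, yaw] about the fixed x, y, z axes, in that order (R = Rz(yaw) Ry(pitch) Rx(roll)).
In Python, from cell import ctrl, get_image, nets gives the robot as it stands. The module is installed in compiled form; this text tells all that it offers.
- The arm moves only by the tool step_arm, never from a script. Its argument "moves" is text: rows parted by semicolons, each of 7 numbers parted by spaces: the shift along the tool's x, y, z normalised to -1 to 1, where 1 is 0.05 m, then the turn, a rotation vector about the tool's x, y, z normalised to -1 to 1, where 1 is 0.12 rad, then the opening, from 0 (shut) to 1 (fully open). A call has 1 to 20 rows; each row shifts and turns the commanded pose from where the row before left it, along the tool's axes as they then stand; what a row does not reach is not made up. A row lasts 1/10 s, in which the tool goes at most 50 mm and 8.59 degrees, less where a joint would pass 70% of its speed; a pose out of reach is approached as far as the arm can. A call with a number of a shift or a turn outside -1 to 1 is refused whole. A call with a gripper value outside its range is refused whole. The fingers move at their own pace and stop on an object; the grip force is fixed at half the most. Time passes only in rows, so rows that do not move let the fingers close. It gives the time, the measured TCP pose, the force and the opening at its end, in the units of the state.
- ctrl.read_state(): the state, without advancing time (a new reading comes with each control period).
- get_image(name): name is "scene" or "top" or "wrist"; returns a dict with "color" (384x512x3 uint8, blue, green, red), "vertical_fov" (degrees; the focal length in pixels is half the picture's height over the tangent of half this angle, whatever the lens; pixels are square), "cx", "cy" (the principal point, pixels), "R" (3x3) and "t" (3): a world point X has camera coordinates R X + t; the wrist camera has in their place "T_tool_cam" (4x4, takes a point from camera to tool coordinates, whose origin is the TCP and whose axes are the tool frame's). Camera axes: x right, y down, z forward; pixel columns grow to the right and rows downward; lengths in mm; the calibration is good to about 2 mm. A picture is of the moment at which its call begins: read the wrist's pose just before it. There is no depth.
- ctrl.finish_job(): hands the job in, once; it reports no verdict.
Trained networks look in a picture, given as the dict that the camera call returned (one of the last four; its "shot" number tells which), for a name from the list of things; names that differ only in an ending like _2 or _b are one class to them, and where a whole thing is asked for, a point or a joint stands for the part that bears it (a point fixed in the world has none). Each returns a list of dicts, best first, with "conf" (0 to 1); they miss things now and then, are a little off and sometimes report something else, mostly with a low value. They report only what shows in the picture. A call takes as long as a camera call.
- nets.find_in(picture, target): "position" ([x, y, z] in mm, in world coordinates, good to about 4 mm: the middle of the surface that is visible of it).
- nets.cut_out(picture, target): "pixels" (384x512 bool, what is visible of it).
- nets.place_of(picture, target): "position" ([x, y, z] in mm, in world coordinates, good to about 4 mm: a listed point, or the origin of a listed thing).
The state is a dict: "clock": time; "qpos": joint angles; "qd": joint speeds; "tau": joint torques, N m; "eef_pos": TCP position; "tool_rot": TCP orientation; "force": force on the tool from outside, world axes, zero at the start; "torque": the same for the moment, N m; "width": finger opening in mm.
Only numpy, scipy, OpenCV 4.12 (cv2) and the standard library are available. Lean on these libraries where they do the work, as an engineer would, in place of code of your own. Each camera call takes 0.05 s, during which the arm holds its last target.

## Working session

There is one attempt and no reset: what is moved stays moved. The work goes in short steps, Python scripts to look and compute and a tool call to move; the robot and the scene stay as the last step left them, time stands still between calls to the robot, and variables do not carry over. Pictures are saved under pics/ and viewed, and the job is handed in when it is done.

Besides the shell and the picture viewer there is one more tool, called after ">>>" as name(argument=value, ...) on one line, values as JSON. step_arm: Moves the arm, as the interface text tells. Scaled input: -1 to 1 covers 0.05 m each way for a shift and 0.12 rad each way for a turn. Its arguments: {"type":"object","properties":{"moves":{"type":"string"}},"required":["moves"]}

```bash
mkdir -p pics; ls; cat > h.py <<'E'
import numpy as np,cv2
from cell import ctrl,get_image,nets
from scipy.spatial.transform import Rotation as Ro
E
python3 - <<'E'
from h import *
s=ctrl.read_state(); print(s)
for n in ["scene","top"]:
    p=get_image(n); cv2.imwrite(f"pics/{n}0.png",p["color"]); print(n,{k:v for k,v in p.items() if k!="color"})
    for t in ["measure_tiny","measure_small","measure_medium","measure_large","coaster_a","red_pin","amber_jar"]:
        print(t,[(np.round(d["position"]).tolist(),round(d["conf"],2)) for d in nets.place_of(p,t)][:6])
E
```

```text
pics
{'clock': 0.0, 'qpos': array([ 1.03618466,  0.62930609,  0.03846674,  1.518393  , -0.02699783,
        0.99631237, -0.02002635]), 'qd': array([ 1.79346476e-04, -4.81202998e-05,  3.71362929e-04,  4.66246461e-04,
       -3.83871909e-05, -1.01987866e-03, -8.61189375e-04]), 'tau': array([ 7.24402980e-04, -5.63395393e+01,  1.22695819e+00, -1.93444633e+01,
        1.11483966e-02,  1.05502910e-02, -1.54915313e-05]), 'eef_pos': array([ 293.41002767, -579.29216583,  230.40750916]), 'tool_rot': array([-1.57083642,  0.0018997 , -1.10203049]), 'force': array([0.81588693, 0.49618208, 0.16535969]), 'torque': array([ 0.00571114, -0.03174868, -0.03872637]), 'width': 85.52591282273164}
scene {'vertical_fov': 42.678107078343345, 'cx': 247.76576391090975, 'cy': 192.23417316901597, 'R': array([[-0.71180777,  0.70236049, -0.00440883],
       [ 0.55158381,  0.5550949 , -0.62259533],
       [-0.43483904, -0.44560004, -0.78253154]]), 't': array([ 382.33918524, -277.23696393, 1252.98063609]), 'shot': 1}
measure_tiny [([440.0, -131.0, -2.0], 0.62), ([456.0, -226.0, -1.0], 0.57)]
measure_small [([444.0, 1
[... 292 characters left out ...]
1.0, 248.0, 2.0], 0.65)]
top {'vertical_fov': 49.3711124207508, 'cx': 256.14519698083154, 'cy': 187.35508704770606, 'R': array([[-0.00411016, -0.99993583, -0.01055659],
       [-0.99268753,  0.0053535 , -0.12059358],
       [ 0.12064236,  0.00998374, -0.99264583]]), 't': array([-1.29070802e-01,  5.66330037e+02,  9.80192020e+02]), 'shot': 2}
measure_tiny []
measure_small [([443.0, 3.0, 1.0], 0.59)]
measure_medium [([458.0, -226.0, 2.0], 0.89), ([631.0, 186.0, 15.0], 0.43)]
measure_large [([442.0, 121.0, -4.0], 0.9)]
coaster_a [([629.0, 98.0, 14.0], 0.84), ([625.0, -97.0, 12.0], 0.78), ([620.0, -198.0, 17.0], 0.58)]
red_pin [([634.0, 185.0, 15.0], 0.66)]
amber_jar [([446.0, 252.0, 4.0], 0.86)]
```

View pics/scene0.png

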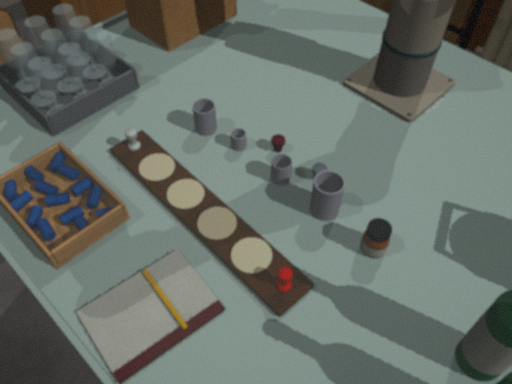

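View pics/top0.png

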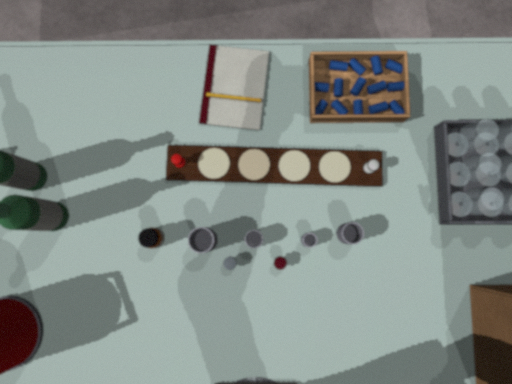

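The red pin is at the robot's left: scene pixel (285,278), top pixel (177,160). So tiny goes on a, small on b, medium on c and large on d. Next I'll refine the positions by fitting masks in the top and scene views.

```bash
cat >> h.py <<'E'
from scipy.optimize import minimize
DIM={"measure_tiny":(18,40),"measure_small":(22,54),"measure_medium":(26,70),"measure_large":(30,88),"amber_jar":(25,70)}
def proj(p,X):
    f=192/np.tan(np.radians(p["vertical_fov"])/2); c=np.asarray(X)@p["R"].T+p["t"]
    return np.c_[p["cx"]+f*c[:,0]/c[:,2],p["cy"]+f*c[:,1]/c[:,2]]
def sil(p,x,y,z0,r,h):
    a=np.linspace(0,2*np.pi,60,endpoint=False)
    P=np.vstack([np.c_[x+r*np.cos(a),y+r*np.sin(a),0*a+z] for z in (z0,z0+h)])
    hull=cv2.convexHull(np.float32(proj(p,P)))
    m=np.zeros((384*4,512*4),np.uint8); cv2.fillPoly(m,[np.int32(np.round((hull+0.5)*4*16-8))],1,shift=4); 
    return cv2.resize(m.astype(np.float32),(512,384),interpolation=cv2.INTER_AREA)
def fit(p,mask,x,y,z0,r,h):
    mm=mask.astype(np.float32)
    def c(v):
        s=sil(p,v[0],v[1],z0,r,h); return 1-np.minimum(s,mm).sum()/np.maximum(s,mm).sum()
    o=minimize(c,[x,y],method="Nelder-Mead",options=dict(initial_simplex=[[x-5,y-4],[x+6,y-3],[x,y+6]],xatol=.2,fatol=1e-4))
    return o.x,1-o.fun
def masks(p,t,thr=.3): return [(d["pixels"],d["conf"]) for d in nets.cut_out(p,t) if d["conf"]>thr]
E
python3 - <<'E'
from h import *
G={"measure_tiny":(440,-131),"measure_small":(443,2),"measure_medium":(456,-226),"measure_large":(443,119),"amber_jar":(443,250)}
C=[(630,98),(627,3),(622,-96),(619,-199)]
for n in ["scene","top"]:
    p=get_image(n)
    for t,(x,y) in G.items():
        for m,c in masks(p,t):
            v,i=fit(p,m,x,y,0,*DIM[t]); print(n,t,round(c,2),m.sum(),np.round(v,1),round(i,2))
    for m,c in masks(p,"coaster_a"):
        mu=np.argwhere(m).mean(0)[::-1]
        k=min(C,key=lambda q:np.linalg.norm(proj(p,[[*q,19]])[0]-mu))
        v,i=fit(p,m,*k,15,39,4); print(n,"coaster",round(c,2),m.sum(),np.round(v,1),round(i,2))
    for m,c in masks(p,"red_pin"): print(n,"red",c,np.argwhere(m).mean(0)[::-1])
E
```

```text
scene measure_tiny 0.66 289 [ 439.9 -128.5] 0.82
scene measure_small 0.85 574 [442.7   3.1] 0.93
scene measure_small 0.34 760 [438.  -2.] 0.0
scene measure_medium 0.71 750 [ 455.3 -225.6] 0.93
scene measure_large 0.55 1448 [441.  122.5] 0.97
scene amber_jar 0.71 965 [446.8 249.2] 0.88
scene coaster 0.94 821 [621.4 -97.4] 0.88
scene coaster 0.86 1016 [626.1   2.6] 0.95
scene coaster 0.7 1188 [630.  102.4] 0.95
scene red 0.65 [204.31578947 116.45567867]
scene red 0.63 [283.48757764 279.13664596]
top measure_tiny 0.72 185 [ 439.  -130.7] 0.89
top measure_small 0.48 279 [441.8   3.3] 0.94
top measure_medium 0.97 454 [ 454.6 -226.2] 0.87
top measure_large 0.74 638 [441.1 122.7] 0.96
top amber_jar 0.77 447 [445.5 245.7] 0.87
top coaster 0.96 775 [623.  -98.2] 0.96
top coaster 0.81 770 [627.4   1.6] 0.96
top coaster 0.71 779 [ 620.5 -197.4] 0.96
top coaster 0.7 780 [630.5 102.2] 0.97
top red 0.51 [350.7037037  233.10699588]
```

>>> step_arm(moves="0 0 0 0 -0.92 0 1;0 0 0 0 -0.92 0 1;0 0 0 0 -0.92 0 1;0 0 0 0 -0.92 0 1;0 0 0 0 -0.92 0 1;0 0 0 0 -0.92 0 1;0 0 0 0 -0.92 0 1;0 0 0 0 -0.92 0 1;0 0 0 0 -0.92 0 1;0 0 0 0 -0.92 0 1")

```text
clock: 2.6
eef_pos: [293.6, -579.9, 231.3]
tool_rot: [-1.571, 0.0, 0.006]
force: [-0.1, 0.8, -0.1]
width: 85.4
```

>>> step_arm(moves="0.24 0.13 0.75 0 0 0 1;0.24 0.13 0.75 0 0 0 1;0.24 0.13 0.75 0 0 0 1;0.24 0.13 0.75 0 0 0 1;0.24 0.13 0.75 0 0 0 1;0.24 0.13 0.75 0 0 0 1;0.24 0.13 0.75 0 0 0 1;0.24 0.13 0.75 0 0 0 1;0.24 0.13 0.75 0 0 0 1;0.24 0.13 0.75 0 0 0 1;0.24 0.13 0.75 0 0 0 1;0.24 0.13 0.75 0 0 0 1;0 0 0 0 0 0 1")

```text
clock: 3.9
eef_pos: [438.8, -123.5, 153.1]
tool_rot: [-1.568, -0.001, 0.012]
force: [-0.2, -0.3, 1.0]
width: 85.2
```

```bash
cat >> h.py <<'E'
def wrist():
    s=ctrl.read_state(); p=get_image("wrist"); T=p["T_tool_cam"]
    Rw=Ro.from_euler("xyz",s["tool_rot"]).as_matrix()
    Rwc=Rw@T[:3,:3]; c=Rw@T[:3,3]+s["eef_pos"]
    p["R"]=Rwc.T; p["t"]=-Rwc.T@c; return s,p
E
python3 - <<'E'
from h import *
s,p=wrist(); print(s["eef_pos"],s["tool_rot"]); cv2.imwrite("pics/w1.png",p["color"])
print(p["T_tool_cam"])
for m,c in masks(p,"measure_tiny"):
    v,i=fit(p,m,440,-130,0,18,40);print(c,m.sum(),v,i)
E
```

```text
[ 438.77386479 -123.503871    153.13527107] [-1.56786835e+00 -1.38652181e-03  1.18604496e-02]
[[ 9.99999886e-01  4.76098021e-04 -3.96021772e-05  1.31965684e-01]
 [ 1.63434017e-04 -2.63026227e-01  9.64788670e-01 -1.42241778e+02]
 [ 4.48917565e-04 -9.64788566e-01 -2.63026275e-01  6.58775884e+01]
 [ 0.00000000e+00  0.00000000e+00  0.00000000e+00  1.00000000e+00]]
0.81 1947 [ 439.21919513 -130.9385323 ] 0.9577425718307495
```

View pics/w1.png

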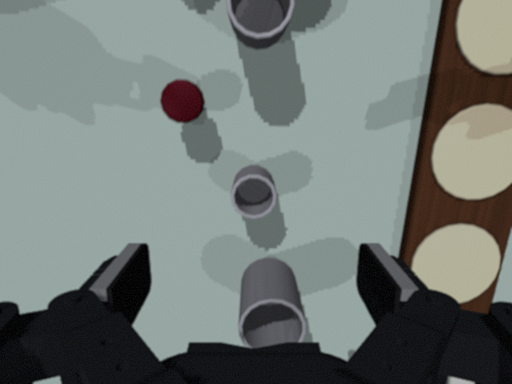

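```bash
python3 - <<'E'
from h import *
s,p=wrist(); print(s["eef_pos"],s["tool_rot"],s["qpos"])
print(proj(p,[s["eef_pos"]]))
for m,c in masks(p,"measure_tiny"):
    v,i=fit(p,m,440,-130,0,18,40);print(c,m.sum(),v,i)
E
```

```text
[ 437.17656628 -128.75988921  153.37252088] [-1.57091038e+00 -5.28009883e-05  4.77513451e-03] [ 0.39142639  0.48938213 -0.2330229   2.11750049  0.20748474  0.5555852
  0.01273847]
[[253.08924673 248.88171393]]
0.8 1935 [ 439.23369433 -130.94122738] 0.9554635882377625
```

>>> step_arm(moves="0.034 0.5 -0.018 0 -0.0 0 1;0 0.6 0 0 0 0 1;0 0.6 0 0 0 0 1;0 0.6 0 0 0 0 1;0 0.4 0 0 0 0 1;0 0.2 0 0 0 0 1;0 0 0 0 0 0 1;0 0 0 0 0 0 1")

```text
clock: 4.9
eef_pos: [438.1, -132.1, 10.1]
tool_rot: [-1.572, 0.001, -0.001]
force: [0.3, -0.2, 0.1]
width: 85.6
```

>>> step_arm(moves="0 0 0 0 0 0 0.6;0 0 0 0 0 0 0.5;0 0 0 0 0 0 0.4;0 0 0 0 0 0 0.2;0 0 0 0 0 0 0;0 0 0 0 0 0 0;0 0 0 0 0 0 0;0 0 0 0 0 0 0;0 0 0 0 0 0 0;0 0 0 0 0 0 0")

```text
clock: 5.9
eef_pos: [438.8, -130.8, 10.7]
tool_rot: [-1.572, -0.001, 0.002]
force: [-0.6, -0.4, 7.0]
width: 34.0
```

>>> step_arm(moves="0 -0.2 0 0 0 0 0;0 -0.5 0 0 0 0 0;0 -0.7 0 0 0 0 0;0 -0.7 0 0 0 0 0;0 -0.5 0 0 0 0 0;0 -0.2 0 0 0 0 0;0 0 0 0 0 0 0;0 0 0 0 0 0 0")

```text
clock: 6.7
eef_pos: [437.7, -130.8, 149.3]
tool_rot: [-1.571, 0.002, 0.002]
force: [-0.3, 0.6, -0.7]
width: 33.7
```

```bash
python3 - <<'E'
from h import *
s,p=wrist(); print(s["eef_pos"],s["tool_rot"],s["width"],s["force"]); cv2.imwrite("pics/w2.png",p["color"])
for m,c in masks(p,"measure_tiny"):
    v,i=fit(p,m,440,-130,s["eef_pos"][2]-10.7,18,40);print(c,m.sum(),v,i)
E
```

```text
[ 437.74075452 -130.75488835  149.27529612] [-1.57138706  0.00176662  0.00170313] 33.692436711668876 [-0.29505395  0.59857825 -0.70534107]
0.74 8838 [ 437.73817283 -130.91086936] 0.9444433450698853
```

View pics/w2.png

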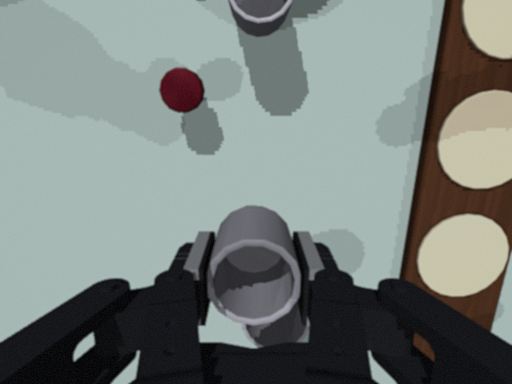

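>>> step_arm(moves="0.2 0 0.23 0 0 0 0;0.38 0 0.46 0 0 0 0;0.4 0 0.48 0 0 0 0;0.4 0 0.48 0 0 0 0;0.4 0 0.48 0 0 0 0;0.4 0 0.48 0 0 0 0;0.4 0 0.48 0 0 0 0;0.4 0 0.48 0 0 0 0;0.4 0 0.48 0 0 0 0;0.32 0 0.4 0 0 0 0;0.152 0 0.212 0 0 0 0;0 0 0 0 0 0 0;0 0 0 0 0 0 0;0 0 0 0 0 0 0")

```text
clock: 8.2
eef_pos: [629.7, 100.8, 149.2]
tool_rot: [-1.573, 0.002, 0.0]
force: [0.5, -0.5, 0.1]
width: 34.0
```

```bash
cat >> h.py <<'E'
def coast(p,known,thr=.3):
    for m,c in masks(p,"coaster_a",thr):
        if m.any():
            mu=np.argwhere(m).mean(0)[::-1]
            k=min(known,key=lambda q:np.linalg.norm(proj(p,[[*q,19]])[0]-mu))
            v,i=fit(p,m,*k,15,39,4); print("coaster",round(c,2),m.sum(),np.round(v,1),round(i,2))
K=[(630.3,102.3),(627,2.2),(622.8,-98),(620.4,-197.5)]
E
python3 - <<'E'
from h import *
s,p=wrist(); print(s["eef_pos"],s["tool_rot"],s["width"],s["force"]); cv2.imwrite("pics/w3.png",p["color"])
for m,c in masks(p,"measure_tiny"):
    v,i=fit(p,m,630,102,s["eef_pos"][2]-10.7,18,40);print(c,m.sum(),v,i)
coast(p,K)
E
```

```text
[629.68398936 100.79918614 149.17490789] [-1.57323195e+00  2.07752015e-03  4.29513079e-04] 33.964517610452745 [ 0.46717269 -0.45218626  0.08418105]
0.88 8751 [629.96854782 100.93479919] 0.9342992901802063
coaster 0.92 6186 [629.8 101.2] 0.87
coaster 0.51 136 [593.3 -55.1] 0.03
```

View pics/w3.png

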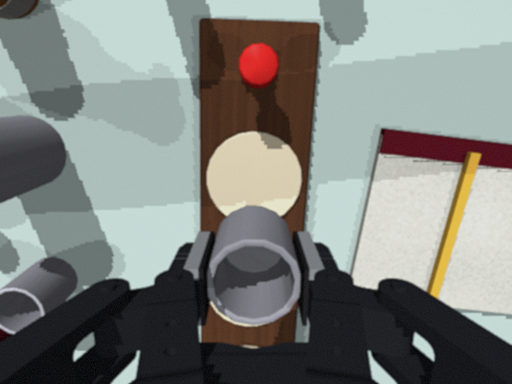

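>>> step_arm(moves="0.01 0.3 0.026 0 0 0 0;0 0.5 0 0 0 0 0;0 0.5 0 0 0 0 0;0 0.4 0 0 0 0 0;0 0.3 0 0 0 0 0;0 0.2 0 0 0 0 0;0 0.1 0 0 0 0 0;0 0.06 0 0 0 0 0;0 0 0 0 0 0 0;0 0 0 0 0 0 0;0 0 0 0 0 0 0")

```text
clock: 9.45
eef_pos: [631.6, 104.2, 32.4]
tool_rot: [-1.571, -0.001, 0.002]
force: [-0.7, 0.2, -0.5]
width: 34.0
```

```bash
cat >> h.py <<'E'
def st(n=6):
    for _ in range(n):
        s,p=wrist(); print(np.round(s["eef_pos"],1),np.round(s["tool_rot"],4),round(s["width"],1),np.round(s["force"],1))
    return s,p
E
python3 - <<'E'
from h import *
s,p=st(5)
for m,c in masks(p,"measure_tiny"):
    v,i=fit(p,m,630,102,s["eef_pos"][2]-10.7,18,40);print(c,m.sum(),v,i)
coast(p,K)
p=get_image("top");coast(p,K)
E
```

```text
[631.6 104.2  32.4] [-1.5712e+00 -8.0000e-04  1.9000e-03] 34.0 [-0.7  0.2 -0.5]
[631.5 104.1  32.3] [-1.5712e+00 -7.0000e-04  1.9000e-03] 34.3 [-0.4  0.4 -0.3]
[631.4 104.1  32.2] [-1.5713e+00 -4.0000e-04  1.8000e-03] 34.0 [ 0.4  0.8 -0.2]
[631.3 104.1  32.1] [-1.5713e+00 -2.0000e-04  1.9000e-03] 33.8 [-0.5  0.3  0.7]
[631.2 104.1  32. ] [-1.5713e+00 -1.0000e-04  1.9000e-03] 33.9 [-0.4 -0.1 -1.9]
0.62 8999 [631.16132004 103.75786553] 0.9614413380622864
coaster 0.76 7418 [629.7 101.1] 0.39
coaster 0.82 586 [623.6 -98.2] 0.75
coaster 0.71 804 [ 619.  -197.8] 0.96
```

>>> step_arm(moves="-0.01 0.02 -0.036 0 0 0 0;0 0.02 0 0 0 0 0;0 0.01 0 0 0 0 0;0 0 0 0 0 0 0;0 0 0 0 0 0 0;0 0 0 0 0 0 0")

```text
clock: 10.5
eef_pos: [630.4, 101.8, 29.8]
tool_rot: [-1.572, 0.001, 0.002]
force: [-1.9, -0.7, 6.7]
width: 34.2
```

```bash
python3 -c "
from h import *
st(3)"
```

```text
[630.4 101.8  29.8] [-1.5723e+00  6.0000e-04  1.7000e-03] 34.2 [-1.9 -0.7  6.7]
[630.5 101.8  29.8] [-1.5723e+00  5.0000e-04  1.7000e-03] 34.2 [-1.2 -1.6  5.3]
[630.4 101.8  29.8] [-1.5724e+00  6.0000e-04  1.7000e-03] 34.2 [-2.4 -1.1  5.4]
```

>>> step_arm(moves="0 0 0 0 0 0 0.5;0 0 0 0 0 0 0.55;0 0 0 0 0 0 0.6;0 0 0 0 0 0 0.7;0 0 0 0 0 0 0.7;0 0 0 0 0 0 0.7;0 -0.1 0 0 0 0 0.7;0 -0.3 0 0 0 0 0.7;0 -0.6 0 0 0 0 1;0 -0.8 0 0 0 0 1;0 -0.8 0 0 0 0 1;0 0 0 0 0 0 1;0 0 0 0 0 0 1")

```text
clock: 11.95
eef_pos: [631.4, 102.5, 161.5]
tool_rot: [-1.571, -0.003, 0.002]
force: [-1.1, -0.1, -0.7]
width: 85.7
```

```bash
python3 - <<'E'
from h import *
s,p=st(1);cv2.imwrite("pics/w4.png",p["color"])
for m,c in masks(p,"measure_tiny"):
    v,i=fit(p,m,630,102,19,18,40);print(c,m.sum(),v,i)
coast(p,K)
for m,c in masks(p,"measure_small"):
    v,i=fit(p,m,442,3,0,22,54);print("small",c,m.sum(),v,i)
p=get_image("scene");cv2.imwrite("pics/s4.png",p["color"])
for m,c in masks(p,"measure_tiny"):
    v,i=fit(p,m,630,102,19,18,40);print(c,m.sum(),v,i)
E
```

```text
[631.4 102.5 161.5] [-1.5711 -0.003   0.002 ] 85.7 [-1.1 -0.1 -0.7]
0.66 2151 [630.77427949 101.82262914] 0.9701703786849976
coaster 0.98 4310 [629.6 101.3] 0.66
coaster 0.72 4716 [625.3  98.3] 0.0
coaster 0.6 243 [622.8 -99. ] 0.08
small 0.93 2967 [441.97031522   2.35831356] 0.7256749272346497
0.8 478 [631.38225393 102.63234105] 0.9537513852119446
0.62 325 [625.  98.] 0.0
0.44 184 [625.  98.] 0.0
```

View pics/w4.png

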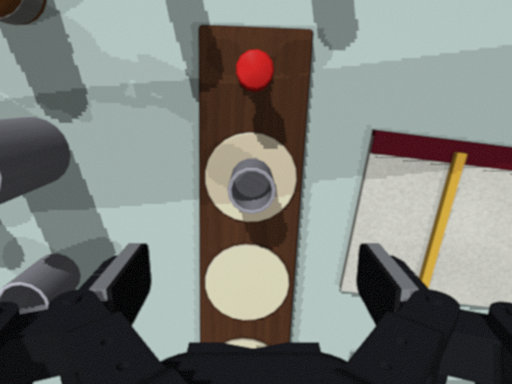

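Tiny stands on the coaster next to the red pin at wrist pixel (252,187), upright, about 1 mm from centre. Next is small.

>>> step_arm(moves="-0.25 0 -0.13 0 0 0 1;-0.5 0 -0.26 0 0 0 1;-0.5 0 -0.26 0 0 0 1;-0.5 0 -0.26 0 0 0 1;-0.5 0 -0.26 0 0 0 1;-0.5 0 -0.26 0 0 0 1;-0.5 0 -0.26 0 0 0 1;-0.38 0 -0.2 0 0 0 1;-0.15 0 -0.1 0 0 0 1;0 0 0 0 0 0 1;0 0 0 0 0 0 1;0 0 0 0 0 0 1")

```text
clock: 13.45
eef_pos: [443.2, 3.3, 159.4]
tool_rot: [-1.57, -0.001, 0.003]
force: [0.2, 0.3, -0.2]
width: 85.4
```

```bash
python3 - <<'E'
from h import *
s,p=st(2);cv2.imwrite("pics/w5.png",p["color"])
for m,c in masks(p,"measure_small"):
    v,i=fit(p,m,442,3,0,22,54);print("small",c,m.sum(),v,i)
for m,c in masks(p,"measure_large"):
    v,i=fit(p,m,441,122,0,30,88);print("large",c,m.sum(),v,i)
E
```

```text
[443.2   3.3 159.4] [-1.5704e+00 -9.0000e-04  2.6000e-03] 85.4 [ 0.2  0.3 -0.2]
[443.    3.3 159.3] [-1.5706e+00 -5.0000e-04  2.7000e-03] 85.7 [-0.3  0.3  0.3]
small 0.61 3088 [442.07776688   2.31444281] 0.9700766205787659
large 0.76 5368 [440.56089913 121.81951701] 0.9856453537940979
```

View pics/w5.png

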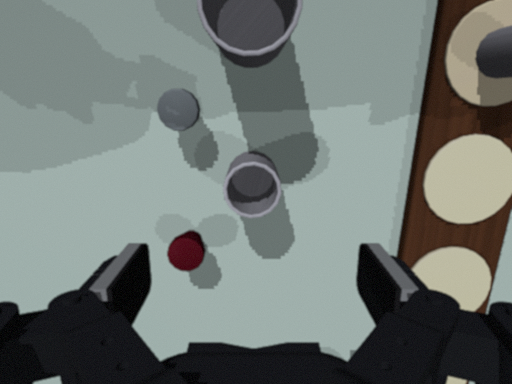

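>>> step_arm(moves="-0.018 0.4 -0.014 0 0 0 1;0 0.6 0 0 0 0 1;0 0.6 0 0 0 0 1;0 0.6 0 0 0 0 1;0 0.4 0 0 0 0 1;0 0.22 0 0 0 0 1;0 0 0 0 0 0 1;0 0 0 0 0 0 0.8;0 0 0 0 0 0 0.65;0 0 0 0 0 0 0.55;0 0 0 0 0 0 0.4;0 0 0 0 0 0 0.2;0 0 0 0 0 0 0;0 0 0 0 0 0 0;0 0 0 0 0 0 0;0 0 0 0 0 0 0;0 0 0 0 0 0 0;0 0 0 0 0 0 0")

```text
clock: 15.45
eef_pos: [441.4, 1.6, 19.2]
tool_rot: [-1.571, -0.001, 0.002]
force: [-0.1, 0.1, 6.1]
width: 42.2
```

>>> step_arm(moves="0 -0.2 0 0 0 0 0;0 -0.5 0 0 0 0 0;0 -0.6 0 0 0 0 0;0 -0.5 0 0 0 0 0;0 -0.2 0 0 0 0 0;0.2 0 0 0 0 0 0;0.45 0 0 0 0 0 0;0.5 0 0 0 0 0 0;0.5 0 0 0 0 0 0;0.5 0 0 0 0 0 0;0.5 0 0 0 0 0 0;0.5 0 0 0 0 0 0;0.36 0 0 0 0 0 0;0.2 0 0 0 0 0 0;0 0 0 0 0 0 0;0 0 0 0 0 0 0;0 0 0 0 0 0 0;0 0 0 0 0 0 0")

```text
clock: 17.25
eef_pos: [625.6, 2.0, 118.3]
tool_rot: [-1.572, 0.001, 0.002]
force: [0.2, -0.8, -0.3]
width: 41.8
```

```bash
python3 - <<'E'
from h import *
s,p=st(3);cv2.imwrite("pics/w6.png",p["color"])
for m,c in masks(p,"measure_small"):
    v,i=fit(p,m,627,2,s["eef_pos"][2]-19.2,22,54);print("small",c,m.sum(),v,i)
coast(p,K)
E
```

```text
[625.6   2.  118.3] [-1.5718e+00  1.1000e-03  2.4000e-03] 41.8 [ 0.2 -0.8 -0.3]
[625.8   2.  118.4] [-1.5718e+00  8.0000e-04  2.2000e-03] 42.2 [-0.5 -0.5 -0.4]
[626.    2.  118.5] [-1.5717e+00  5.0000e-04  2.1000e-03] 42.1 [ 0.2 -0.6  0.5]
small 0.94 14150 [626.15883872   2.85397892] 0.95835942029953
coaster 0.83 6772 [629.8 101.2] 0.63
coaster 0.82 421 [ 614.8 -147.5] 0.07
```

View pics/w6.png

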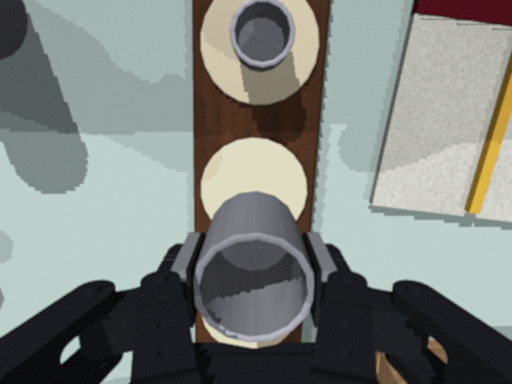

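>>> step_arm(moves="0.012 0.3 0 0 0 0 0;0 0.5 0 0 0 0 0;0 0.4 0 0 0 0 0;0 0.2 0 0 0 0 0;0 0.1 0 0 0 0 0;0 0.06 0 0 0 0 0;0 0 0 0 0 0 0;0 0 0 0 0 0 0;0 0 0 0 0 0 0;0 0 0 0 0 0 0;0 0 0 0 0 0 0")

```text
clock: 18.6
eef_pos: [627.2, 2.0, 40.6]
tool_rot: [-1.571, -0.0, 0.002]
force: [-0.5, -0.2, 0.6]
width: 42.2
```

```bash
python3 -c "
from h import *
s,p=st(2)
for m,c in masks(p,'measure_small'):
    v,i=fit(p,m,627,2,s['eef_pos'][2]-19.2,22,54);print('small',c,m.sum(),v,i)
"
```

```text
[627.2   2.   40.6] [-1.5714e+00 -1.0000e-04  1.9000e-03] 42.2 [-0.5 -0.2  0.6]
[627.1   2.   40.5] [-1.5715e+00  1.0000e-04  1.9000e-03] 42.0 [-1.   0.6 -0.7]
small 0.66 14187 [627.07143307   2.94505692] 0.9602806568145752
```

Aligned. I'll lower the last 2 mm or so until it makes contact.

>>> step_arm(moves="0 0.02 -0.01 0 0 0 0;0 0.015 0 0 0 0 0;0 0.01 0 0 0 0 0;0 0.005 0 0 0 0 0;0 0 0 0 0 0 0;0 0 0 0 0 0 0")

```text
clock: 19.35
eef_pos: [626.9, 1.4, 38.3]
tool_rot: [-1.572, 0.0, 0.002]
force: [-2.2, 0.9, 4.6]
width: 42.2
```

>>> step_arm(moves="0 0 0 0 0 0 0.6;0 0 0 0 0 0 0.65;0 0 0 0 0 0 0.7;0 0 0 0 0 0 0.8;0 0 0 0 0 0 0.8;0 0 0 0 0 0 0.8;0 -0.1 0 0 0 0 0.8;0 -0.3 0 0 0 0 0.8;0 -0.6 0 0 0 0 1;0 -0.8 0 0 0 0 1;0 -0.8 0 0 0 0 1;0 0 0 0 0 0 1;0 0 0 0 0 0 1;0 0 0 0 0 0 1")

```text
clock: 20.75
eef_pos: [626.3, 1.3, 167.4]
tool_rot: [-1.572, 0.002, 0.002]
force: [-0.1, -0.0, -1.0]
width: 85.5
```

```bash
python3 - <<'E'
from h import *
s,p=st(1);cv2.imwrite("pics/w7.png",p["color"])
for n,q in (("wrist",p),("scene",get_image("scene"))):
  for t,(x,y) in dict(measure_small=(627,2),measure_tiny=(630,102)).items():
    for m,c in masks(q,t):
      v,i=fit(q,m,x,y,19,*DIM[t]);print(n,t,round(c,2),m.sum(),v,round(i,2))
E
```

```text
[626.3   1.3 167.4] [-1.572   0.0017  0.002 ] 85.5 [-0.1 -0.  -1. ]
wrist measure_small 0.92 3295 [627.24568575   2.04246846] 0.96
wrist measure_tiny 0.87 2396 [630.45850174 100.83969364] 0.95
scene measure_small 0.68 649 [628.64110094   4.11364245] 0.89
scene measure_tiny 0.82 460 [631.8907956  103.67302975] 0.92
```

View pics/w7.png

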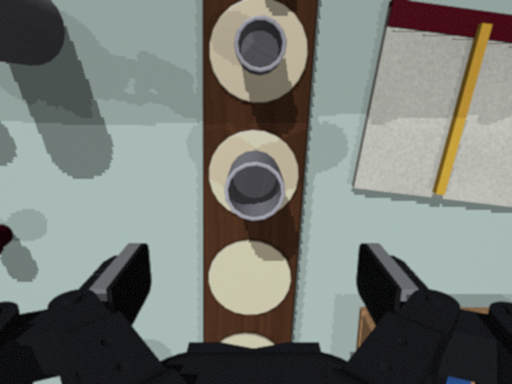

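Small stands centred on the second coaster at wrist pixel (255,188). Next is medium.

>>> step_arm(moves="-0.15 0 -0.2 0 0 0 1;-0.4 0 -0.5 0 0 0 1;-0.4 0 -0.55 0 0 0 1;-0.4 0 -0.55 0 0 0 1;-0.4 0 -0.55 0 0 0 1;-0.4 0 -0.55 0 0 0 1;-0.4 0 -0.55 0 0 0 1;-0.4 0 -0.5 0 0 0 1;-0.3 0 -0.4 0 0 0 1;-0.17 0 -0.2 0 0 0 1;0 0 0 0 0 0 1;0 0 0 0 0 0 1;0 0 0 0 0 0 1;0 0 0 0 0 0 1")

```text
clock: 22.45
eef_pos: [457.4, -224.8, 168.1]
tool_rot: [-1.571, -0.0, 0.004]
force: [0.9, 0.4, 0.1]
width: 85.6
```

```bash
python3 - <<'E'
from h import *
s,p=st(2);cv2.imwrite("pics/w8.png",p["color"])
for m,c in masks(p,"measure_medium"):
    v,i=fit(p,m,455,-226,0,26,70);print("medium",c,m.sum(),v,i)
E
```

```text
[ 457.4 -224.8  168.1] [-1.5708e+00 -3.0000e-04  4.4000e-03] 85.6 [0.9 0.4 0.1]
[ 457.2 -225.   168. ] [-1.571e+00 -1.000e-04  4.100e-03] 85.4 [-0.8 -0.1 -0. ]
medium 0.85 4489 [ 454.72730452 -226.68838954] 0.9725228548049927
```

View pics/w8.png

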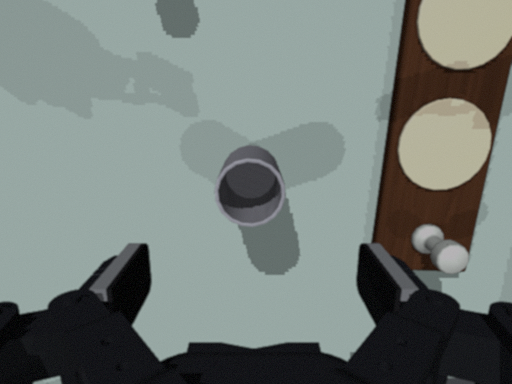

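>>> step_arm(moves="-0.044 0.4 -0.026 0 0 0 1;0 0.6 0 0 0 0 1;0 0.6 0 0 0 0 1;0 0.5 0 0 0 0 1;0 0.4 0 0 0 0 1;0 0.18 0 0 0 0 1;0 0 0 0 0 0 1;0 0 0 0 0 0 0.85;0 0 0 0 0 0 0.75;0 0 0 0 0 0 0.65;0 0 0 0 0 0 0.5;0 0 0 0 0 0 0.3;0 0 0 0 0 0 0;0 0 0 0 0 0 0;0 0 0 0 0 0 0;0 0 0 0 0 0 0;0 0 0 0 0 0 0;0 0 0 0 0 0 0")

```text
clock: 24.4
eef_pos: [454.7, -228.0, 35.0]
tool_rot: [-1.572, -0.001, 0.002]
force: [-0.1, 0.7, 6.1]
width: 50.3
```

>>> step_arm(moves="0 -0.2 0 0 0 0 0;0 -0.5 0 0 0 0 0;0 -0.6 0 0 0 0 0;0 -0.5 0 0 0 0 0;0 -0.2 0 0 0 0 0;0.2 0 0.15 0 0 0 0;0.4 0 0.3 0 0 0 0;0.45 0 0.35 0 0 0 0;0.45 0 0.35 0 0 0 0;0.45 0 0.35 0 0 0 0;0.45 0 0.35 0 0 0 0;0.45 0 0.35 0 0 0 0;0.34 0 0.25 0 0 0 0;0.18 0 0.12 0 0 0 0;0 0 0 0 0 0 0;0 0 0 0 0 0 0;0 0 0 0 0 0 0;0 0 0 0 0 0 0")

```text
clock: 26.2
eef_pos: [621.6, -100.0, 133.7]
tool_rot: [-1.572, 0.001, 0.0]
force: [0.4, -0.6, -1.4]
width: 49.7
```

```bash
python3 - <<'E'
from h import *
s,p=st(3);cv2.imwrite("pics/w9.png",p["color"])
for m,c in masks(p,"measure_medium"):
    v,i=fit(p,m,623,-98,s["eef_pos"][2]-35,26,70);print("medium",c,m.sum(),v,i)
E
```

```text
[ 621.6 -100.   133.7] [-1.5722e+00  1.4000e-03  5.0000e-04] 49.7 [ 0.4 -0.6 -1.4]
[621.9 -99.8 133.9] [-1.5721e+00  9.0000e-04  6.0000e-04] 50.0 [-0.6 -0.4 -0.5]
[622.1 -99.6 133.9] [-1.5718e+00  6.0000e-04  8.0000e-04] 49.7 [ 0.1 -0.6 -1.5]
medium 0.96 18916 [622.41823456 -98.17501867] 0.9483527541160583
```

View pics/w9.png

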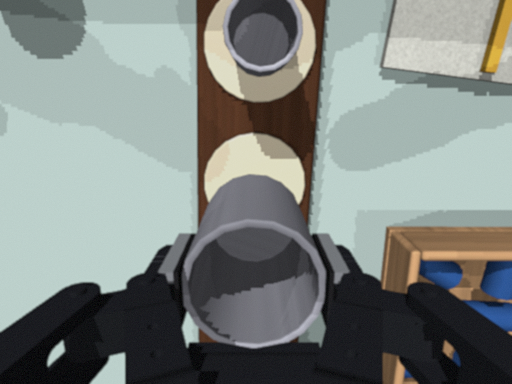

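>>> step_arm(moves="0.006 0.3 0 0 0 0 0;0 0.5 0 0 0 0 0;0 0.4 0 0 0 0 0;0 0.2 0 0 0 0 0;0 0.1 0 0 0 0 0;0 0.06 0 0 0 0 0;0 0 0 0 0 0 0;0 0 0 0 0 0 0;0 0 0 0 0 0 0;0 0 0 0 0 0 0;0 0 0 0 0 0 0")

```text
clock: 27.5
eef_pos: [622.9, -98.8, 56.1]
tool_rot: [-1.572, -0.0, 0.002]
force: [0.2, 0.5, -0.8]
width: 49.8
```

```bash
python3 -c "
from h import *
s,p=st(2)
for m,c in masks(p,'measure_medium'):
    v,i=fit(p,m,623,-98,s['eef_pos'][2]-35,26,70);print('medium',c,m.sum(),v,i)
"
```

```text
[622.9 -98.8  56.1] [-1.5715 -0.      0.0019] 49.8 [ 0.2  0.5 -0.8]
[622.9 -98.8  56.1] [-1.5715e+00  1.0000e-04  1.9000e-03] 49.8 [-0.  -0.6 -2.1]
medium 0.68 19045 [622.85461669 -97.19547647] 0.9551709890365601
```

>>> step_arm(moves="0 0.02 -0.018 0 0 0 0;0 0.012 0 0 0 0 0;0 0.01 0 0 0 0 0;0 0.004 0 0 0 0 0;0 0 0 0 0 0 0;0 0 0 0 0 0 0")

```text
clock: 28.25
eef_pos: [622.7, -99.9, 54.1]
tool_rot: [-1.572, 0.001, 0.002]
force: [-2.3, -0.2, 5.5]
width: 49.8
```

>>> step_arm(moves="0 0 0 0 0 0 0.65;0 0 0 0 0 0 0.7;0 0 0 0 0 0 0.8;0 0 0 0 0 0 0.9;0 0 0 0 0 0 0.9;0 0 0 0 0 0 0.9;0 -0.1 0 0 0 0 0.9;0 -0.3 0 0 0 0 0.9;0 -0.6 0 0 0 0 1;0 -0.8 0 0 0 0 1;0 -0.8 0 0 0 0 1;0 0 0 0 0 0 1;0 0 0 0 0 0 1;0 0 0 0 0 0 1")

```text
clock: 29.65
eef_pos: [622.1, -99.8, 183.2]
tool_rot: [-1.572, 0.002, 0.002]
force: [0.1, 0.1, -0.8]
width: 85.4
```

```bash
python3 - <<'E'
from h import *
s,p=st(1);cv2.imwrite("pics/w10.png",p["color"])
for n,q in (("wrist",p),("scene",get_image("scene"))):
  for t,(x,y) in dict(measure_small=(627,2),measure_medium=(623,-98)).items():
    for m,c in masks(q,t):
      v,i=fit(q,m,x,y,19,*DIM[t]);print(n,t,round(c,2),m.sum(),v,round(i,2))
E
```

```text
[622.1 -99.8 183.2] [-1.5718  0.0018  0.0019] 85.4 [ 0.1  0.1 -0.8]
wrist measure_small 0.65 3510 [626.86031847   0.97054209] 0.95
wrist measure_medium 0.68 4597 [622.58534645 -98.32323467] 0.97
scene measure_small 0.77 703 [628.11234799   3.46438396] 0.96
```

View pics/w10.png

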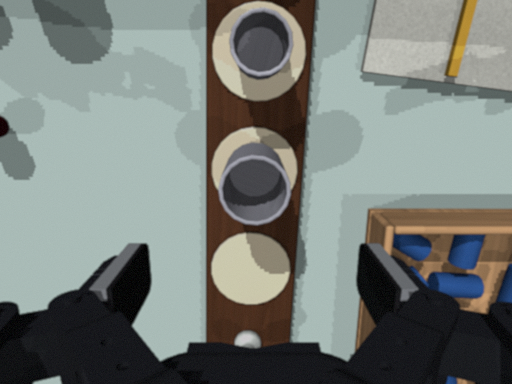

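Medium is centred on the third coaster at wrist pixel (255,180). Last is large.

>>> step_arm(moves="-0.2 0 0.2 0 0 0 1;-0.42 0 0.5 0 0 0 1;-0.43 0 0.54 0 0 0 1;-0.43 0 0.54 0 0 0 1;-0.43 0 0.54 0 0 0 1;-0.43 0 0.54 0 0 0 1;-0.43 0 0.54 0 0 0 1;-0.4 0 0.5 0 0 0 1;-0.3 0 0.34 0 0 0 1;-0.16 0 0.2 0 0 0 1;0 0 0 0 0 0 1;0 0 0 0 0 0 1;0 0 0 0 0 0 1;0 0 0 0 0 0 1")

```text
clock: 31.35
eef_pos: [441.6, 121.1, 183.3]
tool_rot: [-1.572, 0.0, -0.0]
force: [-0.1, 0.3, -0.4]
width: 85.5
```

```bash
python3 - <<'E'
from h import *
s,p=st(2);cv2.imwrite("pics/w11.png",p["color"])
for m,c in masks(p,"measure_large"):
    v,i=fit(p,m,441,122,0,30,88);print("large",c,m.sum(),v,i)
E
```

```text
[441.6 121.1 183.3] [-1.5716e+00  5.0000e-04 -1.0000e-04] 85.5 [-0.1  0.3 -0.4]
[441.4 121.3 183.3] [-1.5715e+00  5.0000e-04  1.0000e-04] 85.5 [ 0.1  0.4 -0.1]
large 0.89 5859 [440.67179349 122.30228606] 0.9568333029747009
```

View pics/w11.png

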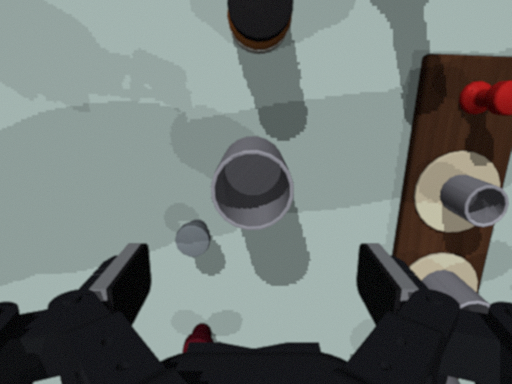

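>>> step_arm(moves="-0.01 0.4 0.01 0 0 0 1;0 0.6 0 0 0 0 1;0 0.6 0 0 0 0 1;0 0.5 0 0 0 0 1;0 0.4 0 0 0 0 1;0 0.24 0 0 0 0 1;0 0 0 0 0 0 1;0 0 0 0 0 0 0.9;0 0 0 0 0 0 0.8;0 0 0 0 0 0 0.7;0 0 0 0 0 0 0.55;0 0 0 0 0 0 0.3;0 0 0 0 0 0 0;0 0 0 0 0 0 0;0 0 0 0 0 0 0;0 0 0 0 0 0 0;0 0 0 0 0 0 0;0 0 0 0 0 0 0")

```text
clock: 33.3
eef_pos: [440.9, 122.6, 47.6]
tool_rot: [-1.571, -0.001, 0.002]
force: [-1.7, -0.7, 7.8]
width: 59.3
```

>>> step_arm(moves="0 -0.2 0 0 0 0 0;0 -0.5 0 0 0 0 0;0 -0.6 0 0 0 0 0;0 -0.6 0 0 0 0 0;0 -0.5 0 0 0 0 0;0 -0.2 0 0 0 0 0;0 0 0 0 0 0 0;0 0 0 0 0 0 0")

```text
clock: 34.1
eef_pos: [439.9, 122.0, 175.9]
tool_rot: [-1.572, 0.001, 0.002]
force: [-0.7, -0.6, -1.2]
width: 59.6
```

>>> step_arm(moves="0.12 0 -0.2 0 0 0 0;0.25 0 -0.45 0 0 0 0;0.3 0 -0.54 0 0 0 0;0.3 0 -0.54 0 0 0 0;0.3 0 -0.54 0 0 0 0;0.3 0 -0.54 0 0 0 0;0.3 0 -0.54 0 0 0 0;0.3 0 -0.54 0 0 0 0;0.3 0 -0.54 0 0 0 0;0.3 0 -0.54 0 0 0 0;0.3 0 -0.54 0 0 0 0;0.25 0 -0.45 0 0 0 0;0.16 0 -0.3 0 0 0 0;0.1 0 -0.14 0 0 0 0;0 0 0 0 0 0 0;0 0 0 0 0 0 0;0 0 0 0 0 0 0;0 0 0 0 0 0 0")

```text
clock: 35.9
eef_pos: [619.8, -195.9, 176.7]
tool_rot: [-1.571, 0.001, 0.004]
force: [-0.1, -0.3, -0.9]
width: 59.8
```

```bash
python3 - <<'E'
from h import *
s,p=st(3);cv2.imwrite("pics/w12.png",p["color"])
for m,c in masks(p,"measure_large"):
    v,i=fit(p,m,620,-198,s["eef_pos"][2]-47.6,30,88);print("large",c,m.sum(),v,i)
E
```

```text
[ 619.8 -195.9  176.7] [-1.5712e+00  7.0000e-04  3.7000e-03] 59.8 [-0.1 -0.3 -0.9]
[ 619.9 -196.2  176.8] [-1.5714e+00  4.0000e-04  3.4000e-03] 59.3 [-0.1 -0.5 -1.7]
[ 619.9 -196.4  176.8] [-1.5715e+00  4.0000e-04  3.1000e-03] 59.3 [ 0.6  0.9 -1.4]
large 0.85 24084 [ 620.04605311 -195.95525527] 0.8620290160179138
```

View pics/w12.png

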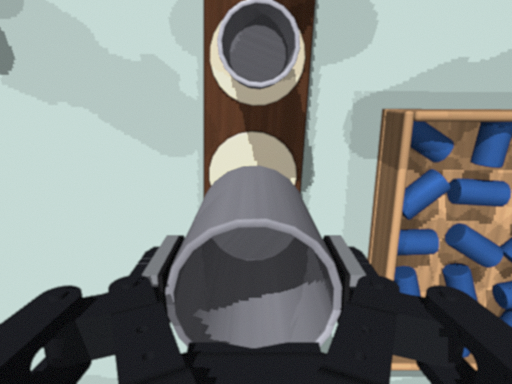

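>>> step_arm(moves="-0.002 0.3 -0.02 0 0 0 0;0 0.5 0 0 0 0 0;0 0.5 0 0 0 0 0;0 0.4 0 0 0 0 0;0 0.25 0 0 0 0 0;0 0.15 0 0 0 0 0;0 0.06 0 0 0 0 0;0 0 0 0 0 0 0;0 0 0 0 0 0 0;0 0 0 0 0 0 0;0 0 0 0 0 0 0;0 0 0 0 0 0 0")

```text
clock: 37.3
eef_pos: [620.0, -198.2, 69.0]
tool_rot: [-1.572, -0.0, 0.002]
force: [-0.6, -1.0, -2.6]
width: 59.2
```

```bash
python3 -c "
from h import *
s,p=st(2)
for m,c in masks(p,'measure_large'):
    v,i=fit(p,m,620,-198,s['eef_pos'][2]-47.6,30,88);print('large',c,m.sum(),v,i)
p=get_image('top');cv2.imwrite('pics/t12.png',p['color'])
"
```

```text
[ 620.  -198.2   69. ] [-1.5717e+00 -1.0000e-04  1.9000e-03] 59.2 [-0.6 -1.  -2.6]
[ 620.  -198.2   68.9] [-1.5716e+00  1.0000e-04  1.9000e-03] 58.9 [-0.1 -0.5 -1.3]
large 0.89 24123 [ 620.15883827 -197.96051788] 0.8635090589523315
```

>>> step_arm(moves="-0.004 0.02 0.006 0 0 0 0;0 0.015 0 0 0 0 0;0 0.01 0 0 0 0 0;0 0.005 0 0 0 0 0;0 0 0 0 0 0 0;0 0 0 0 0 0 0")

```text
clock: 38.1
eef_pos: [619.6, -197.7, 66.8]
tool_rot: [-1.572, 0.0, 0.002]
force: [-2.6, 0.5, 5.8]
width: 59.2
```

>>> step_arm(moves="0 0 0 0 0 0 0.75;0 0 0 0 0 0 0.8;0 0 0 0 0 0 0.9;0 0 0 0 0 0 1;0 0 0 0 0 0 1;0 0 0 0 0 0 1;0 -0.1 0 0 0 0 1;0 -0.3 0 0 0 0 1;0 -0.6 0 0 0 0 1;0 -0.8 0 0 0 0 1;0 -0.8 0 0 0 0 1;0 0 0 0 0 0 1;0 0 0 0 0 0 1;0 0 0 0 0 0 1")

```text
clock: 39.5
eef_pos: [619.0, -197.9, 195.7]
tool_rot: [-1.572, 0.002, 0.002]
force: [-0.2, -0.2, 0.1]
width: 85.3
```

```bash
python3 - <<'E'
from h import *
s,p=st(1);cv2.imwrite("pics/w13.png",p["color"])
q=get_image("scene");cv2.imwrite("pics/s13.png",q["color"])
for n,q in (("wrist",p),("scene",q)):
  for t,(x,y,z) in dict(measure_tiny=(630,102,19),measure_small=(627,2,19),measure_medium=(623,-98,19),measure_large=(620,-198,19),amber_jar=(446,248,0)).items():
    for m,c in masks(q,t):
      v,i=fit(q,m,x,y,z,*DIM[t]);print(n,t,round(c,2),m.sum(),v,round(i,2))
E
```

```text
[ 619.  -197.9  195.7] [-1.5716  0.0018  0.0019] 85.3 [-0.2 -0.2  0.1]
wrist measure_medium 0.71 4999 [622.7440207  -99.25124836] 0.96
wrist measure_large 0.58 6414 [ 619.28679238 -198.25770663] 0.98
scene measure_tiny 0.98 473 [631.38919372 102.6522228 ] 0.95
scene measure_small 0.65 703 [627.51381344   3.77386952] 0.96
scene measure_medium 0.85 968 [623.25593987 -97.54895609] 0.95
scene measure_medium 0.62 964 [ 618. -102.] 0.0
scene measure_large 0.9 1327 [ 620.0618572  -197.03672019] 0.96
scene amber_jar 0.78 973 [447.74128723 249.32366943] 0.88
```

View pics/w13.png

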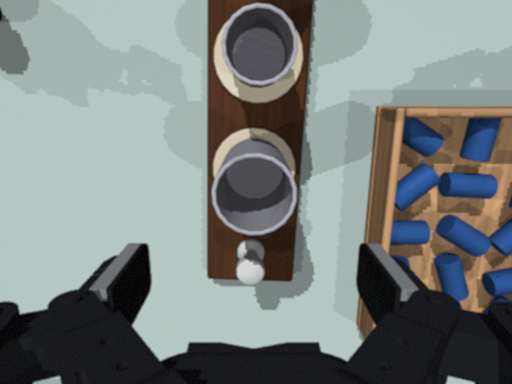

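View pics/s13.png

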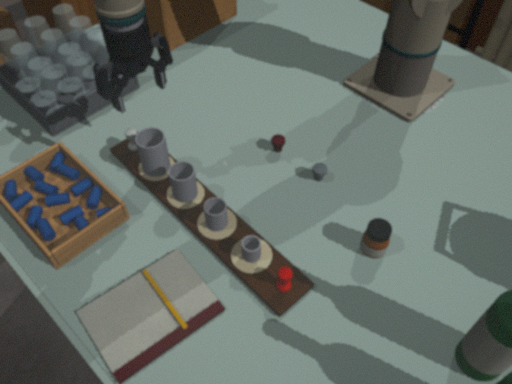

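All four measures stand upright on their coasters, from tiny at the red pin (scene pixel 285,278) to large at the white pin (scene pixel 132,135). The jar hasn't moved and the gripper is clear, so I'm handing in.

```bash
python3 -c "
from h import *
print(ctrl.finish_job())"
```

```text
the job is handed in; nothing more can be done
None
```

All four measures are standing upright on their coasters, and the job was handed in at about 40 s of the 93 s allowed. From the red pin at the robot's left to the white pin the order is tiny, small, medium, large. Each was lowered until the force reading showed light contact (about 5–7 N) before the fingers opened.

- **Centring:** the last camera fits put every measure within about 1–2 mm of its coaster's centre. The scene and wrist views differed by up to about 2–3 mm for small and tiny, which matches the calibration tolerance and the offset the scene camera also shows for the coasters themselves.
- **Amber jar:** it is upright where it was. Its fitted position in the scene view matches the one from the start to about 1 mm.
- **Robot and forces:** the gripper ended about 90 mm above the tops with no contact, and the highest force reading I saw was about 8 N.

One network report disagreed: a second "measure_medium" detection in the scene view that did not fit medium's position. I treated it as a false report because the picture shows exactly four measures, all in place.

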